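# Counter-hold a hidden chassis bolt under a test load

### The arm

A 6-joint arm with a two-finger parallel gripper is mounted at the origin on the work surface. World frame = base frame: x ahead of the robot, y to its left, z up, the work surface at z = 0. Lengths are in m, angles in rad, forces in N, time in s.
With the tool pointing down it reaches from about 0.425 to 0.95 m from the base axis. Payload 14.7 kg.
Tool frame: the origin (TCP) lies midway between the tips of the shut fingers; the grasp point (between the pads) lies 19 mm behind it; z points along the fingers, y is the direction in which the jaws open and shut (so a half turn about z gives the same grasp; the last joint's range is limited). The gripper opens to 85 mm and grips with 20 to 120 N. Pads are 22 mm wide; open, the fingers measure 114 mm over their backs; the gripper's body (76 mm by 85 mm) begins 54 mm behind the grasp point. The pads swing forward as they close: fully open they stand 13 mm farther back than shut.
Start: joints at [-0.047, 0.48, 1.596, -0, 1.065, -0.047], TCP at [0.65, 0, 0.231] pointing down, gripper open.
Joint ranges: [-2.75, 2.75], [-0.82, 2.05], [0.23, 2.67], [-1.56, 4.7], [0.09, 2.69], [-2.92, 2.92]. Speed limits (rad/s): [1.89, 1.89, 2.39, 3.01, 3.01, 3.01].

### API

Orientations are given as a rotation vector (axis times angle).
In Python, from bench import * gives the robot as it stands.
- The arm moves only by the tool arm_command, never from a script. Its argument "steps" is a list of rows, each an object with "delta_pos": the shift along the tool's x, y, z in cm, a list of three; "roll": the turn about the tool's z in rad; "gripper": the gripper's target within -1 to 1 (fully open at 1, half-way at 0, shut at -1). A call has 1 to 20 rows; each row is the pose to reach, as a shift and turn from the pose commanded when the call began, along the tool's axes at that moment; what a row does not reach only later rows make up. A row lasts 1/10 s, in which the tool goes at most 50 mm and 8.59 degrees, less where a joint would pass 70% of its speed; a pose out of reach is approached as far as the arm can. A call with a gripper value outside its range is refused whole. The fingers move at their own pace and stop on an object; the grip force is fixed at half the most. Time passes only in rows, so rows that repeat a pose let the fingers close. It gives the time, the measured TCP pose, the force and the opening at its end, in the units of the state.
- observe(): the state, without advancing time (a new reading comes with each control period).
- camera(name): name is "scene" or "side" or "wrist"; returns a dict with "frame" (420x560x3 uint8, red, green, blue), "z_map" (420x560 float32, m along the optical axis (not along the pixel's ray), 0 where there is no reading), "fx", "fy", "cx", "cy" (pixels), "extrinsics" (4x4, takes a point from world to camera coordinates); the wrist camera has in their place "tool_from_camera" (4x4, takes a point from camera to tool coordinates, whose origin is the TCP and whose axes are the flange's). Camera axes: x right, y up, looking along -z (the intrinsics and any distortion apply to the point x, -y, -z); pixel columns grow to the right and rows downward; lengths in m; the calibration is good to about 2 mm. A picture is of the moment at which its call begins: read the wrist's pose just before it.
- finish_job(): hands the job in, once; it reports no verdict.
Trained networks look in a picture, given as the dict that the camera call returned (one of the last four; its "shot" number tells which), for a name from the list of things; names that differ only in an ending like _2 or _b are one class to them, and where a whole thing is asked for, a point or a joint stands for the part that bears it (a point fixed in the world has none). Each returns a list of dicts, best first, with "score" (0 to 1); they miss things now and then, are a little off and sometimes report something else, mostly with a low value. They report only what shows in the picture. A call takes as long as a camera call. They do not tell look-alikes from the thing itself.
- recognise(picture, query): "location" ([x, y, z] in m, in world coordinates, good to about 4 mm: the middle of the surface that is visible of it).
- masks_of(picture, query): "pixels" (420x560 bool, what is visible of it).
The state is a dict: "time_s": time; "joint_positions": joint angles; "dq": joint speeds; "tau": joint torques, N m; "tcp_pos": TCP position; "ee_rot": TCP orientation; "ft_force": force on the tool from outside, world axes, zero at the start; "wrist_torque": the same for the moment, N m; "finger_gap": finger opening in m.
Only numpy, scipy, OpenCV 4.12 (cv2) and the standard library are available. Lean on these libraries where they do the work, as an engineer would, in place of code of your own. Each camera call takes 0.05 s, during which the arm holds its last target. There are 200 camera calls.

### The job

Load-test the bracket bolt on the amplifier chassis: lift the small steel test weight by the black knob, hang it by its stirrup in the seat of the torque arm, between the arm's collar and its upturned end, and let go of it. Its pull makes the bolt creep round, so before the arm has sagged more than about 25 degrees reach down into the narrow gap behind the bracket, take the hidden hex bolt head between the fingers, and hold it so firmly that the bolt stops turning. Finish while still gripping the bolt head, with the weight hanging quietly from the arm, and leave the solder spool, screwdriver and capacitor where they are.

Things in the scene. Friction and masses are not known exactly. Their poses are not given: they have to be found in the camera images.
- chassis: fixed aluminium amplifier chassis; origin on the bench under the middle of the bracket, in the plane of the front wall; x from front to back (away from the robot), y along the front to the robot's left, z up. The box spans x 0 to 200 mm, y -160 to 260 mm, 60 mm high. Parts on the deck other than bracket and choke reach z 137 mm at most
- bracket_top (a point): middle of the top edge of the upright steel bracket plate on the chassis front edge: 64 mm wide (chassis y), 5 mm thick, top at z 183 mm; axes as chassis. Behind it is a clear gap 48 mm wide (chassis x 9 to 57 mm), then a choke 90 mm wide, as high as the bracket. In the gap nothing stands within 80 mm of the bolt to either side but the bracket's foot on the deck
- bolt_head (a point): dark hex bolt head behind the bracket: 19 mm across flats, 14 mm thick along its x (the bolt axis = chassis x). Origin at its centre: chassis x 33 mm (mid-gap), 155 mm above the bench, 28 mm below the bracket's top. A narrower 14 mm bush joins it to the bracket. At joint value 0 two flats stand upright, facing chassis +y and -y; take it from above, fingers closing along chassis y
- bolt_turn (a joint): turning of bolt, nut, socket and torque arm, all one piece, rad: 0 = arm level, growing as the arm sags; stop at 0.6. Starts between 0 and 0.15, where friction (0.1 N m) keeps it. Heavily damped (18 N m s/rad): with the weight hung on it, it creeps at about 0.01 to 0.02 rad/s until the head is held. Firm gripping (40 N or more) holds it
- bolt: bolt with torque arm: origin on the bolt axis in the plane of the chassis front, x along the axis. A socket 27 mm in diameter stands out in front of the bracket to x -51 mm; the torque arm, a round bar 10 mm in diameter, runs at x -45 mm towards -y and ends at y -117 mm in a 10 mm thick upturned end, top 19 mm above the bar's centre line. A collar 18 mm in diameter sits at y -73 to -79 mm
- hook_seat (a point): middle of the seat on top of the torque arm where the stirrup bar shall rest: between collar and upturned end (33 mm free along y), about 160 mm above the bench (lower as the arm sags); turns with the bolt, axes as bolt. The weight hangs clear in front of the chassis, over the bench
- weight: loose steel test weight, 0.24 to 0.36 kg, 123 mm high in all: disc 44 mm in diameter, 26 mm high, rigid rectangular stirrup of 6 mm round bar, knob on top. Origin under its centre, z up. The stirrup stands in its x-z plane: opening 32 mm wide, from z 26 to 77 mm, bar on top along x. To hang it the arm passes through the stirrup along the weight's y, either way round
- stirrup_bar (a point): centre of the stirrup's top bar, 80 mm above the weight's underside (bar underside at 77 mm); same axes as the weight
- weight_knob (a point): centre of the black knob on the stirrup: upright cylinder 16 mm in diameter, 32 mm tall, centre 108 mm above the weight's underside and 28 mm above the bar's centre; same axes as the weight
- spool: grey spool, 56 mm in diameter, 46 mm high, origin under its centre, not part of the job; to be left where it is
- screwdriver: screwdriver lying on the bench, along its x axis, not part of the job; to be left where it is
- capacitor: black can, 40 mm in diameter, 60 mm high, origin under its centre, not part of the job; to be left where it is
Not all that is in view belongs to the job. Several things have the shape of the weight; the one meant has the colours described above.

How it is judged:
On the way:
1. the weight hangs by its stirrup in the seat of the torque arm, let go (contact force between weight and bolt above 1 N and contact force between weight and the fingers below 0.1 N and y of stirrup_bar in the frame of hook_seat between -0.025 and 0.025 m and distance between stirrup_bar and hook_seat below 0.03 m and height (world z) of weight_knob above 0.125 m and angle between weight's own z axis and vertical below 0.35 rad), for 0.2 s.
At the end, for the whole second after the job is handed in: Weight hangs by its stirrup, bar within 30 mm of the seat's middle, upright within 20 degrees, untouched, under 60 mm/s; bolt head between the fingers (grasp point within 20 mm, over 8 N); bolt under 0.5 rad and turning at most 0.004 rad/s downwards, 0.03 rad/s back (all of step 1 and linear speed of weight below 0.06 m/s and contact force between the fingers and bolt above 8 N and distance between the grasp point and bolt_head below 0.02 m and value of joint bolt_turn below 0.5 rad and velocity of joint bolt_turn between -0.03 and 0.004 rad/s); the arm keeps its last pose, push and grip.
It fails at once if a bystander (spool, screwdriver or capacitor) was moved by more than 30 mm (distance of any of spool, screwdriver, capacitor from where it was at the start of the episode above 0.03 m).
It fails at once if the arm sagged beyond about 30 degrees (value of joint bolt_turn above 0.52 rad).
It also fails if it takes over 45 s, if anything falls off the work surface, if the arm or the gripper's body presses on something with over 40 N, if the wrist force passes 120 N, or if a joint passes its speed limit or range.

## Working session

There is one attempt and no reset: what is moved stays moved. The work goes in short steps, Python scripts to look and compute and a tool call to move; the robot and the scene stay as the last step left them, time stands still between calls to the robot, and variables do not carry over. Pictures are saved under pics/ and viewed, about 8 in all and at most 12, crops included, and the job is handed in when it is done.

Besides the shell and the picture viewer there is one more tool, called after "Emit:" as name(argument=value, ...) on one line, values as JSON. arm_command: Moves the arm, as the interface text tells. Its arguments: {"type":"object","properties":{"steps":{"type":"array","items":{"type":"object","properties":{"delta_pos":{"type":"array","items":{"type":"number"}},"roll":{"type":"number"},"gripper":{"type":"number"}}}}},"required":["steps"]}

```bash
ls; mkdir -p pics; cat > h.py <<'E'
from bench import *
import numpy as np, cv2
from scipy.spatial.transform import Rotation as R
def toworld(c,T=None):
    z=c["z_map"];v,u=np.mgrid[0:z.shape[0],0:z.shape[1]]
    P=np.stack([(u-c["cx"])/c["fx"]*z,-(v-c["cy"])/c["fy"]*z,-z],-1)
    M=np.linalg.inv(c["extrinsics"]) if T is None else T
    W=P@M[:3,:3].T+M[:3,3]; W[z==0]=np.nan
    return W
def wristT(s,c):
    T=np.eye(4);T[:3,:3]=R.from_rotvec(s["ee_rot"]).as_matrix();T[:3,3]=s["tcp_pos"]
    return T@c["tool_from_camera"]
def save(n,im): cv2.imwrite("pics/"+n,im[...,::-1])
E
python3 - <<'E'
from h import *
s=observe();print({k:np.round(v,3) for k,v in s.items()})
c=camera("scene");W=toworld(c);d=camera("side");V=toworld(d)
np.savez("c.npz",f=c["frame"],W=W,g=d["frame"],V=V)
for p,n in((c,"scene"),(d,"side")):
  for q in["weight","weight_knob","stirrup_bar","bracket_top","hook_seat","bolt_head","bolt","spool","screwdriver","capacitor"]:
    try:print(n,q,[(np.round(r["location"],3).tolist(),round(r["score"],2)) for r in recognise(p,q)])
    except Exception as e:print(q,e)
save("a.png",c["frame"]);save("b.png",d["frame"])
E
```

```text
pics
{'time_s': np.float64(0.0), 'joint_positions': array([-0.047,  0.481,  1.597, -0.   ,  1.065, -0.047]), 'dq': array([ 0.   ,  0.   , -0.001,  0.001, -0.   , -0.   ]), 'tau': array([ 2.0000e-03, -9.5065e+01, -4.3018e+01, -1.0000e-03,  1.2000e-02,
        0.0000e+00]), 'tcp_pos': array([0.65 , 0.   , 0.231]), 'ee_rot': array([-2.221e+00, -2.221e+00,  1.000e-03]), 'ft_force': array([-0.81 , -0.132,  0.159]), 'wrist_torque': array([-0.005,  0.002,  0.007]), 'finger_gap': np.float64(0.085)}
scene weight [([0.414, -0.238, 0.029], 0.75), ([0.505, -0.256, 0.027], 0.73), ([0.461, -0.336, 0.025], 0.65)]
scene weight_knob [([0.415, -0.236, 0.024], 0.84), ([0.459, -0.33, 0.029], 0.76), ([0.506, -0.254, 0.023], 0.73), ([0.471, 0.21, 0.022], 0.24)]
scene stirrup_bar [([0.458, -0.331, 0.026], 0.84), ([0.418, -0.236, 0.025], 0.8), ([0.506, -0.252, 0.024], 0.74)]
scene bracket_top [([0.72, 0.062, 0.059], 0.86)]
scene hook_seat [([0.561, 0.017, 0.161], 0.65)]
scene bolt_head [([0.56, 0.019, 0.16], 0.82)]
scene bolt [([0.559, 0.019, 0.162], 0.77)]
scene spool []
scene screwdriver [([0.471, 0.21, 0
[... 174 characters left out ...]
weight_knob [([0.499, -0.265, 0.026], 0.74), ([0.41, -0.248, 0.026], 0.67), ([0.448, -0.341, 0.024], 0.59), ([0.555, 0.012, 0.163], 0.43)]
side stirrup_bar [([0.453, -0.345, 0.021], 0.93), ([0.41, -0.252, 0.023], 0.79), ([0.494, -0.263, 0.024], 0.78)]
side bracket_top [([0.674, -0.03, 0.06], 0.81), ([0.555, 0.007, 0.155], 0.68)]
side hook_seat [([0.556, 0.012, 0.157], 0.72), ([0.405, -0.056, 0.041], 0.44)]
side bolt_head [([0.554, 0.009, 0.163], 0.63), ([0.498, -0.262, 0.023], 0.21)]
side bolt [([0.557, 0.006, 0.154], 0.96)]
side spool [([0.658, -0.318, 0.044], 0.91), ([0.501, -0.267, 0.024], 0.59)]
side screwdriver [([0.465, 0.2, 0.021], 0.88)]
side capacitor [([0.405, -0.05, 0.045], 0.83)]
```

View pics/a.png

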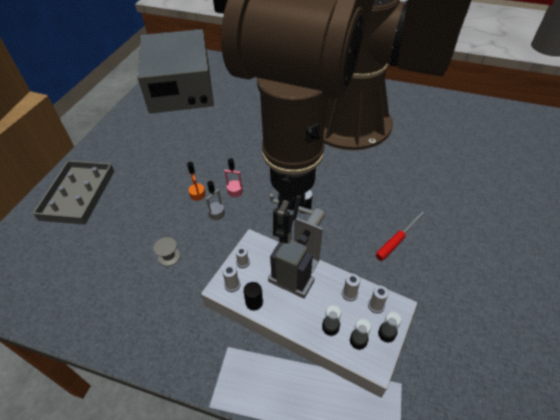

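View pics/b.png

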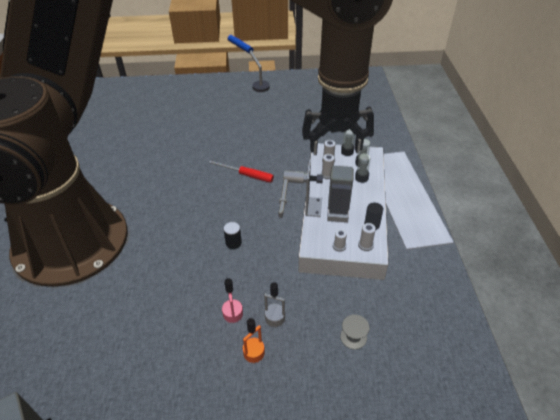

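Scene view: look-alikes are pink (234,187), orange (197,190) and grey steel (215,210). I choose the grey steel one, which is at (275,315) in the side view. Next I'll check it in a crop and fit the chassis and the weight.

```bash
cat >> h.py <<'E'
def clouds():
    z=np.load("c.npz"); return np.r_[z["W"].reshape(-1,3),z["V"].reshape(-1,3)],np.r_[z["f"].reshape(-1,3),z["g"].reshape(-1,3)]
E
python3 - <<'E'
from h import *
P,C=clouds();z=np.load("c.npz")
for nm,W in(("scene",z["W"]),("side",z["V"])):
    W=W.reshape(-1,3)
    m=(abs(W[:,2]-.06)<.006)&(W[:,0]>.45)&(abs(W[:,1])<.4)
    Q=W[m];r=cv2.minAreaRect(Q[:,:2].astype(np.float32)*1000);print(nm,len(Q),r,cv2.boxPoints(r).round().tolist(),np.median(Q[:,2]))
    m=(W[:,2]>.012)&(np.hypot(W[:,0]-.50,W[:,1]+.26)<.035)
    Q=W[m];print("weight pts",len(Q))
    for a,b in((.018,.035),(.035,.07),(.07,.087),(.09,.13)):
        q=Q[(Q[:,2]>a)&(Q[:,2]<b)]
        if len(q)>2:
            ev,E=np.linalg.eigh(np.cov(q[:,:2].T));print(a,len(q),q.mean(0).round(4),np.sqrt(ev).round(4),np.degrees(np.arctan2(E[1,1],E[0,1])).round(1), q.min(0).round(3),q.max(0).round(3))
    m=(W[:,2]>.13)&(W[:,2]<.19)&(abs(W[:,0]-.58)<.09)&(abs(W[:,1]-.0)<.15)
    for lo in(.13,.14,.15,.16,.17,.18): q=W[m&(W[:,2]>lo)&(W[:,2]<lo+.01)];print(lo,len(q),q[:12].round(3).tolist() if len(q) else"")
cs=cv2.resize(z["f"][160:230,180:260],(400,350),interpolation=2);sd=cv2.resize(z["g"][270:370,215:305],(400,350));save("c.png",np.hstack([cs,sd]))
E
```

```text
scene 12190 ((667.2100219726562, -50.09375), (644.2931518554688, 241.90548706054688), 73.59203338623047) [[460.0, -325.0], [692.0, -393.0], [874.0, 225.0], [642.0, 293.0]] 0.05931601815256127
weight pts 364
0.018 172 [ 0.5024 -0.2562  0.0252] [0.0104 0.012 ] -163.4 [ 0.479 -0.279  0.018] [ 0.523 -0.237  0.035]
0.035 41 [ 0.5012 -0.2577  0.0525] [0.0014 0.0193] 158.3 [ 0.482 -0.269  0.035] [ 0.522 -0.249  0.069]
0.07 46 [ 0.5022 -0.2584  0.0799] [0.0019 0.015 ] 158.5 [ 0.48  -0.269  0.07 ] [ 0.521 -0.248  0.086]
0.09 76 [ 0.5032 -0.2569  0.1113] [0.004  0.0045] 107.2 [ 0.492 -0.268  0.09 ] [ 0.51  -0.25   0.125]
0.13 64 [[0.528, -0.087, 0.14], [0.529, -0.079, 0.14], [0.592, -0.014, 0.138], [0.592, -0.014, 0.134], [0.592, -0.012, 0.136], [0.594, -0.009, 0.139], [0.593, -0.005, 0.139], [0.592, -0.014, 0.13], [0.593, -0.009, 0.134], [0.594, -0.007, 0.136], [0.593, -0.005, 0.136], [0.594, -0.002, 0.138]]
0.14 108 [[0.526, -0.092, 0.149], [0.528, -0.091, 0.149], [0.526, -0.085, 0.148], [0.525, -0.083, 0.148], [0.524, -0.081, 0.148], [0.521, -0.079, 0.145], [0.526, -0.093, 0.142], [0.526, -
[... 2891 characters left out ...]
0.553, 0.039, 0.162], [0.54, 0.029, 0.168], [0.543, 0.03, 0.167], [0.545, 0.029, 0.168], [0.547, 0.027, 0.169], [0.549, 0.029, 0.168]]
0.17 85 [[0.601, 0.036, 0.177], [0.652, 0.03, 0.179], [0.601, 0.036, 0.174], [0.665, 0.025, 0.179], [0.667, 0.024, 0.179], [0.649, 0.024, 0.178], [0.648, 0.02, 0.178], [0.657, 0.018, 0.179], [0.647, 0.015, 0.18], [0.657, 0.014, 0.179], [0.668, 0.014, 0.179], [0.648, 0.017, 0.175]]
0.18 170 [[0.6, 0.044, 0.185], [0.602, 0.047, 0.182], [0.599, 0.039, 0.186], [0.602, 0.045, 0.181], [0.599, 0.039, 0.183], [0.601, 0.038, 0.184], [0.597, 0.037, 0.182], [0.599, 0.036, 0.183], [0.601, 0.034, 0.185], [0.596, 0.033, 0.182], [0.598, 0.029, 0.186], [0.601, 0.033, 0.182]]
```

View pics/c.png

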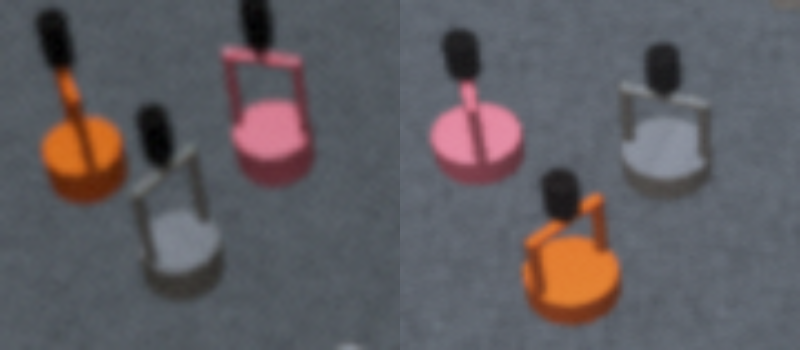

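The crop confirms that the silver weight with the black knob is the grey one, at about (0.501, -0.260) with its stirrup at -21.5°. I'll go above it and then take unobstructed pictures of the bolt arm.

Emit:
arm_command(steps=[{"delta_pos": [-5, -2.9, 0], "roll": 0.1, "gripper": 0.3}, {"delta_pos": [-10, -5.7, 0], "roll": 0.2, "gripper": 0.3}, {"delta_pos": [-15, -8.6, 0], "roll": 0.3, "gripper": 0.3}, {"delta_pos": [-20, -11.5, 2], "roll": 0.375, "gripper": 0.3}, {"delta_pos": [-24, -13.8, 4], "roll": 0.375, "gripper": 0.3}, {"delta_pos": [-26, -14.9, 6], "roll": 0.375, "gripper": 0.3}, {"delta_pos": [-26, -14.9, 6], "roll": 0.375, "gripper": 0.3}, {"delta_pos": [-26, -14.9, 6], "roll": 0.375, "gripper": 0.3}])

```text
time_s: 1.9
tcp_pos: [0.4997, -0.2611, 0.1704]
ee_rot: [-2.598, -1.764, 0.001]
ft_force: [-0.5, -0.2, 0.6]
finger_gap: 0.0553
```

```bash
python3 - <<'E'
from h import *
from scipy.optimize import least_squares
s=observe();print(s["time_s"],s["tcp_pos"],s["ee_rot"],s["finger_gap"])
w=camera("wrist");WW=toworld(w,wristT(s,w)).reshape(-1,3)
m=(WW[:,2]>.115)&(WW[:,2]<.135)&(np.hypot(WW[:,0]-.5,WW[:,1]+.26)<.03);print("knob top wrist",m.sum(),WW[m].mean(0), WW[m].min(0),WW[m].max(0))
c=camera("scene");W=toworld(c);d=camera("side");V=toworld(d)
np.savez("c2.npz",f=c["frame"],W=W,g=d["frame"],V=V)
save("d.png",np.hstack([cv2.resize(c["frame"][200:310,200:340],(420,330)),cv2.resize(d["frame"][130:240,250:370],(360,330))]))
for nm,X in(("scene",W),("side",V)):
    Q=X.reshape(-1,3);deck=Q[(abs(Q[:,2]-.06)<.004)&(Q[:,0]>.5)&(Q[:,0]<.86)&(abs(Q[:,1])<.33)]
    deck=deck[~((deck[:,0]<.68)&(deck[:,1]<-.28))]
    r=cv2.minAreaRect(deck[:,:2].astype(np.float32)*1000);print(nm,r,cv2.boxPoints(r).round(1).tolist())
    yaw=np.radians(-14)
    # front edge line: per y' bin, min x'
    for it in range(3):
        ca,sa=np.cos(yaw),np.sin(yaw);B=deck[:,:2]@np.array([[ca,-sa],[sa,ca]])
        pts=[]
        for b in np.arange(-.13,.24,.01):
            k=abs(B[:,1]-b-(.02-.15))<.005
            if k.sum()>5: pts.append((b,np.percentile(B[k,0],2)))
        pts=np.array(pts)
        if len(pts)<4:break
        p=np.polyfit(pts[:,0],pts[:,1],1)
        for _ in range(4):
            e=pts[:,1]-np.polyval(p,pts[:,0]);k=abs(e)<max(.003,1.5*np.median(abs(e)));p=np.polyfit(pts[k,0],pts[k,1],1)
        yaw-=np.arctan(p[0])
    print("yaw",np.degrees(yaw),"front x'",p[1],"y' ext",np.percentile(B[:,1],[.3,99.7]),len(pts))
    O=Q[(Q[:,2]>.13)&(Q[:,2]<.19)&(abs(Q[:,0]-.58)<.1)&(abs(Q[:,1])<.13)]
    L=O[:,:2]@np.array([[ca,-sa],[sa,ca]]);k=O[:,2]>.181
    print("top: x'",np.percentile(L[k,0],[2,10,50,90,98]),"y'",np.percentile(L[k,1],[1,99]),"z",np.median(O[k,2]))
    np.save(nm+"_O.npy",O)
E
```

```text
1.9 [ 0.49971024 -0.26106851  0.17040355] [-2.59769934e+00 -1.76392389e+00  1.23336670e-03] 0.055303802080734925
knob top wrist 593 [ 0.49847929 -0.25523649  0.12202493] [ 0.49029328 -0.263506    0.11509969] [ 0.50585708 -0.24837299  0.12467152]
scene ((682.0499267578125, -16.910858154296875), (561.6235961914062, 214.8294677734375), 77.51862335205078) [[516.5, -267.8999938964844], [726.2000122070312, -314.29998779296875], [847.5999755859375, 234.0], [637.9000244140625, 280.5]]
yaw -13.182915727932482 front x' 0.5961962385705534 y' ext [0.06007345 0.48953553] 6
top: x' [0.55345951 0.55566086 0.61663908 0.63629511 0.64321673] y' [0.18162984 0.24155628] z 0.1818756171602564
side ((680.6365356445312, -18.240386962890625), (562.2564697265625, 213.13925170898438), 77.37601470947266) [[515.2000122070312, -269.29998779296875], [723.2000122070312, -315.8999938964844], [846.0999755859375, 232.8000030517578], [638.0999755859375, 279.3999938964844]]
yaw -8.136379643248102 front x' 0.5798783973500614 y' ext [-0.09896784  0.32586398] 22
top: x' [0.58767161 0.59004019 0.65471782 0.6719884  0.67622176] y' [0.04489636 0.10190812] z 0.1823679354004255
```

View pics/d.png

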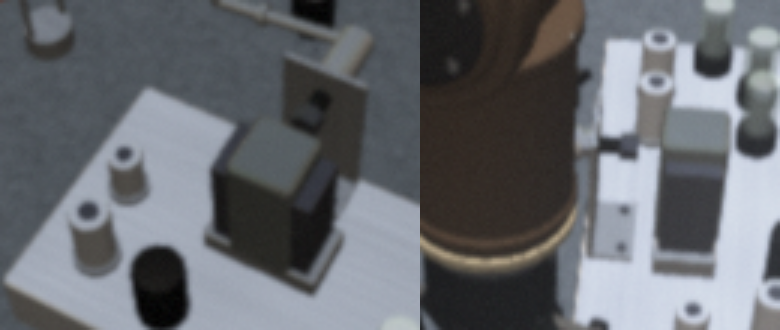

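The crop clearly shows the bracket plate, the dark bolt head behind it, the choke, and the torque arm with its collar. Next I'll fit their pose.

```bash
python3 - <<'E'
from h import *
z1=np.load("c.npz");z2=np.load("c2.npz")
for nm,W in(("scene2",z2["W"]),("side1",z1["V"]),("scene1",z1["W"])):
    Q=W.reshape(-1,3);Q=Q[np.isfinite(Q[:,0])]
    Q=Q[(abs(Q[:,0]-.6)<.13)&(abs(Q[:,1])<.14)]
    a=np.radians(-13.5);x=np.array([np.cos(a),np.sin(a)]);y=np.array([-x[1],x[0]])
    X,Y,Z=Q[:,:2]@x,Q[:,:2]@y,Q[:,2]
    print(nm)
    # bracket upright faces
    k=(Z>.09)&(Z<.19)&(X>.565)&(X<.60)&(abs(Y-.155)<.06)
    print("  bracket n",k.sum(),"X",np.percentile(X[k],[2,25,50,75,98]).round(4),"Y",np.percentile(Y[k],[1,99]).round(4),"Z98",np.percentile(Z[k],98).round(4))
    for lo,hi in((.09,.15),(.15,.178),(.178,.19)):
        q=k&(Z>lo)&(Z<hi)
        if q.sum()>20:
            l=cv2.fitLine(np.c_[X,Y][q].astype(np.float32),cv2.DIST_HUBER,0,.001,.001).ravel();print("  br",lo,q.sum(),"dyaw deg",np.degrees(np.arctan(-l[0]/l[1])).round(2),"x,y",l[2:].round(4),"Y",np.percentile(Y[q],[1,99]).round(4))
    k=(Z>.178)&(Z<.19)&(X>.61)
    if k.sum()>30:
        r=cv2.minAreaRect((np.c_[X,Y][k]*1000).astype(np.float32));print("  choke top",r)
    # bar
    k=(Z>.12)&(Z<.185)&(X>.49)&(X<.565)&(Y>-.02)
    for b in np.arange(0,.2,.01):
        q=k&(abs(Y-b)<.005)
        if q.sum()>2: print("   Y%.2f n%d X %s Z %s"%(b,q.sum(),np.percentile(X[q],[5,50,95]).round(4),np.percentile(Z[q],[50,95]).round(4)))
E
```

```text
scene2
  bracket n 655 X [0.5728 0.5757 0.5768 0.5782 0.5964] Y [0.1242 0.1874] Z98 0.1833
  br 0.09 294 dyaw deg 3.0 x,y [0.5768 0.16  ] Y [0.124  0.1875]
  br 0.15 273 dyaw deg 3.61 x,y [0.5773 0.1576] Y [0.1258 0.1872]
  br 0.178 88 dyaw deg 3.29 x,y [0.5773 0.1394] Y [0.1255 0.1869]
  choke top ((652.1178588867188, 160.18692016601562), (49.65704345703125, 47.282020568847656), 2.3820927143096924)
   Y0.03 n7 X [0.5303 0.5335 0.5348] Z [0.1559 0.1597]
   Y0.04 n31 X [0.5278 0.5326 0.5349] Z [0.1479 0.1605]
   Y0.05 n15 X [0.527  0.5319 0.5335] Z [0.1465 0.1491]
   Y0.06 n19 X [0.5279 0.5321 0.5342] Z [0.1465 0.1503]
   Y0.07 n16 X [0.5261 0.5309 0.5337] Z [0.1494 0.1533]
   Y0.08 n32 X [0.523  0.5307 0.5362] Z [0.1507 0.1531]
   Y0.09 n18 X [0.5244 0.5286 0.5316] Z [0.1498 0.1524]
   Y0.10 n19 X [0.5252 0.5297 0.5315] Z [0.1527 0.1543]
   Y0.11 n18 X [0.5244 0.5288 0.531 ] Z [0.1531 0.1553]
   Y0.12 n18 X [0.5233 0.5277 0.5308] Z [0.1535 0.1564]
   Y0.13 n22 X [0.5205 0.5273 0.5288] Z [0.1548 0.1582]
   Y0.14 n24 X [0.52   0.5286 0.5543] Z [0.1619 0.1646]
   Y0.15 n65 X [0.5204 0.5
[... 1584 characters left out ...]
5761 0.1525] Y [0.1291 0.1875]
  choke top ((651.512939453125, 160.7281951904297), (48.94159698486328, 47.87187957763672), 2.602405071258545)
   Y0.03 n8 X [0.53   0.5331 0.535 ] Z [0.1562 0.16  ]
   Y0.04 n29 X [0.528  0.5325 0.5351] Z [0.1483 0.159 ]
   Y0.05 n14 X [0.5293 0.5317 0.5343] Z [0.1458 0.1487]
   Y0.11 n18 X [0.5233 0.5285 0.5313] Z [0.1532 0.1565]
   Y0.12 n19 X [0.5229 0.5282 0.5305] Z [0.1545 0.1558]
   Y0.13 n19 X [0.5208 0.5279 0.5298] Z [0.1558 0.1572]
   Y0.14 n26 X [0.5202 0.5291 0.5533] Z [0.1618 0.1641]
   Y0.15 n63 X [0.5196 0.5396 0.5588] Z [0.1668 0.1685]
   Y0.16 n86 X [0.5205 0.5397 0.5577] Z [0.1655 0.1686]
   Y0.17 n26 X [0.5192 0.5379 0.5529] Z [0.1584 0.1611]
```

Chassis yaw is about -10.2°, the seat is near (0.529, -0.067) with its top at z 0.151, and the bolt head is near (0.622, 0.014). Now I'll grasp the knob.

Emit:
arm_command(steps=[{"delta_pos": [0.3, -0.1, 2.5], "roll": 0, "gripper": 0.3}, {"delta_pos": [0.3, -0.1, 5], "roll": 0, "gripper": 0.3}, {"delta_pos": [0.3, -0.1, 7.5], "roll": 0, "gripper": 0.3}, {"delta_pos": [0.3, -0.1, 7.6], "roll": 0, "gripper": 0.3}, {"delta_pos": [0.3, -0.1, 7.6], "roll": 0, "gripper": -1}, {"delta_pos": [0.3, -0.1, 7.6], "roll": 0, "gripper": -1}, {"delta_pos": [0.3, -0.1, 7.6], "roll": 0, "gripper": -1}, {"delta_pos": [0.3, -0.1, 7.6], "roll": 0, "gripper": -1}, {"delta_pos": [0.3, -0.1, 7.6], "roll": 0, "gripper": -1}])

```text
time_s: 2.95
tcp_pos: [0.5014, -0.2569, 0.0968]
ee_rot: [2.596, 1.768, 0.001]
ft_force: [-3.2, 1.8, 11.5]
finger_gap: 0.0139
```

Emit:
arm_command(steps=[{"delta_pos": [0.3, -0.1, -2], "roll": 0, "gripper": -1}, {"delta_pos": [0.3, -0.1, -5], "roll": 0, "gripper": -1}, {"delta_pos": [0.3, -0.1, -8], "roll": 0, "gripper": -1}, {"delta_pos": [0.3, -0.1, -10.5], "roll": 0, "gripper": -1}, {"delta_pos": [0.3, -0.1, -10.5], "roll": 0, "gripper": -1}, {"delta_pos": [0.3, -0.1, -10.5], "roll": 0, "gripper": -1}])

```text
time_s: 3.55
tcp_pos: [0.5015, -0.2537, 0.2008]
ee_rot: [2.596, 1.768, 0.001]
ft_force: [-0.2, 0.4, -3.4]
finger_gap: 0.0141
```

```bash
cat > wpose.py <<'E'
from h import *
s=observe();t=s["tcp_pos"];print(s["time_s"],t.round(4),s["ee_rot"].round(3),s["ft_force"].round(1),s["finger_gap"])
n=__import__("sys").argv[1]
for cn in("scene","side"):
    c=camera(cn);W=toworld(c);Q=W.reshape(-1,3)
    m=(np.hypot(Q[:,0]-t[0],Q[:,1]-t[1])<.04)&(Q[:,2]<t[2]-.003)&(Q[:,2]>t[2]-.12)
    Q=Q[m]
    if len(Q)<20: print(cn,"few",len(Q)); continue
    # levels relative to tcp
    for a,b in((-.02,-.005),(-.065,-.025),(-.12,-.066)):
        q=Q[(Q[:,2]-t[2]>a)&(Q[:,2]-t[2]<b)]
        if len(q)>4:
            ev,E=np.linalg.eigh(np.cov(q[:,:2].T));an=np.degrees(np.arctan2(E[1,1],E[0,1]))
            print(cn,a,len(q),q.mean(0).round(4),"mid",((q.min(0)+q.max(0))/2).round(4),"z",q[:,2].min().round(4),q[:,2].max().round(4),"ang",(an+90)%180-90)
    P=np.linalg.inv(np.linalg.inv(c["extrinsics"]))@np.r_[t-[0,0,.05],1]
    u=int(c["cx"]+c["fx"]*P[0]/-P[2]);v=int(c["cy"]-c["fy"]*P[1]/-P[2])
    I=c["frame"][max(v-60,0):v+60,max(u-70,0):u+70]
    save(n+cn+".png",cv2.resize(I,None,fx=3,fy=3,interpolation=2))
a=cv2.imread(f"pics/{n}scene.png");b=cv2.imread(f"pics/{n}side.png")
if a is not None and b is not None:
    h=min(a.shape[0],b.shape[0]);cv2.imwrite(f"pics/{n}.png",cv2.resize(np.hstack([a[:h],b[:h]]),(800,int(800*h/(a.shape[1]+b.shape[1])))))
E
python3 wpose.py e
```

```text
3.55 [ 0.5015 -0.2537  0.2008] [2.596e+00 1.768e+00 1.000e-03] [-0.2  0.4 -3.4] 0.01414876969275315
scene -0.02 45 [ 0.5037 -0.2556  0.1861] mid [ 0.5037 -0.2556  0.1875] z 0.1812 0.1938 ang -23.414355345051632
scene -0.065 59 [ 0.5029 -0.2557  0.1562] mid [ 0.5016 -0.2555  0.1564] z 0.1374 0.1755 ang -21.18069655192656
scene -0.12 281 [ 0.5071 -0.2514  0.1241] mid [ 0.5025 -0.2541  0.1188] z 0.1029 0.1347 ang 11.062346493915015
side -0.02 69 [ 0.5008 -0.2576  0.1857] mid [ 0.5007 -0.2566  0.1861] z 0.1811 0.1911 ang -20.566928837794308
side -0.065 75 [ 0.5002 -0.2579  0.156 ] mid [ 0.5001 -0.2579  0.156 ] z 0.1367 0.1753 ang -22.115921616102128
side -0.12 435 [ 0.4993 -0.2623  0.1257] mid [ 0.4993 -0.2568  0.1188] z 0.1027 0.1348 ang -83.2350907206939
```

View pics/e.png

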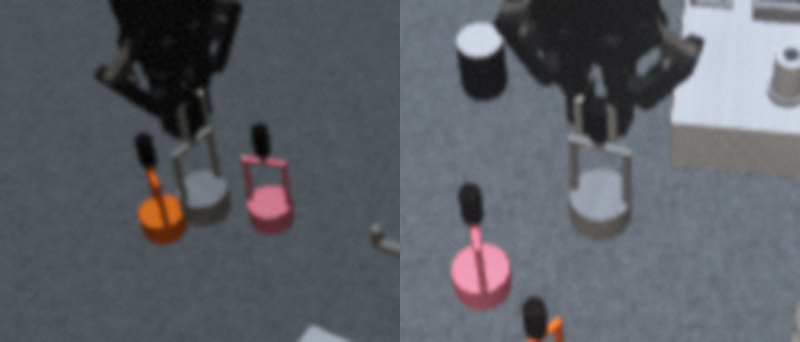

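Only the grey weight is in the fingers, hanging upright, and the pink and orange ones are untouched. Next is the entry pose outside the arm's end, with the stirrup turned to the chassis yaw.

Emit:
arm_command(steps=[{"delta_pos": [3.0, -0.8, 0], "roll": -0.05, "gripper": -1}, {"delta_pos": [7, -1.8, 0], "roll": -0.12, "gripper": -1}, {"delta_pos": [11, -2.7, 0], "roll": -0.19, "gripper": -1}, {"delta_pos": [12.2, -3.1, 0], "roll": -0.19, "gripper": -1}, {"delta_pos": [12.2, -3.1, 0], "roll": -0.19, "gripper": -1}, {"delta_pos": [12.2, -3.1, 0], "roll": -0.19, "gripper": -1}])

```text
time_s: 4.25
tcp_pos: [0.5169, -0.129, 0.1996]
ee_rot: [-2.416, -2.007, 0.001]
ft_force: [0.5, -0.5, -3.2]
finger_gap: 0.0143
```

```bash
python3 wpose.py f
```

```text
4.25 [ 0.5169 -0.129   0.1996] [-2.416e+00 -2.007e+00  1.000e-03] [ 0.5 -0.5 -3.2] 0.014297295297706087
scene -0.02 30 [ 0.5231 -0.1322  0.1838] mid [ 0.5181 -0.1318  0.1834] z 0.1803 0.1865 ang -13.5664484371718
scene -0.065 67 [ 0.5198 -0.1274  0.1557] mid [ 0.5169 -0.115   0.155 ] z 0.1357 0.1744 ang -12.961551424456445
scene -0.12 291 [ 0.5224 -0.1281  0.1231] mid [ 0.5177 -0.1313  0.1179] z 0.1024 0.1333 ang -3.1950381044042615
side -0.02 67 [ 0.5174 -0.134   0.1859] mid [ 0.5167 -0.1329  0.187 ] z 0.1797 0.1943 ang -10.269363594406741
side -0.065 73 [ 0.5184 -0.1335  0.156 ] mid [ 0.5162 -0.1159  0.1553] z 0.1361 0.1746 ang -10.787869427269698
side -0.12 364 [ 0.5161 -0.1394  0.125 ] mid [ 0.5166 -0.1327  0.1179] z 0.1024 0.1334 ang -89.78243008355625
```

View pics/f.png

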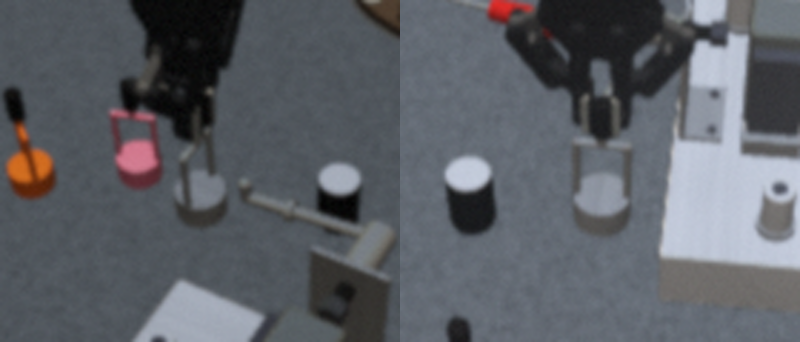

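The stirrup is aligned at about -10.6° and the weight is at (0.517, -0.132), just outside the upturned end. I'll slide it in 65 mm along tool x and then lower part-way.

Emit:
arm_command(steps=[{"delta_pos": [1.5, 0, 0], "roll": 0, "gripper": -1}, {"delta_pos": [3, 0, 0], "roll": 0, "gripper": -1}, {"delta_pos": [4.5, 0, 0], "roll": 0, "gripper": -1}, {"delta_pos": [6, 0.05, 0], "roll": 0, "gripper": -1}, {"delta_pos": [6.5, 0.05, 0], "roll": 0, "gripper": -1}, {"delta_pos": [6.5, 0.05, 0], "roll": 0, "gripper": -1}, {"delta_pos": [6.5, 0.05, 0.8], "roll": 0, "gripper": -1}, {"delta_pos": [6.5, 0.05, 1.6], "roll": 0, "gripper": -1}, {"delta_pos": [6.5, 0.05, 2.0], "roll": 0, "gripper": -1}, {"delta_pos": [6.5, 0.05, 2.0], "roll": 0, "gripper": -1}])

```text
time_s: 5.35
tcp_pos: [0.529, -0.0653, 0.1793]
ee_rot: [-2.417, -2.005, 0.002]
ft_force: [0.0, -0.6, -2.7]
finger_gap: 0.0142
```

```bash
python3 wpose.py g
```

```text
5.35 [ 0.529  -0.0653  0.1793] [-2.417e+00 -2.005e+00  2.000e-03] [ 0.  -0.6 -2.7] 0.014175807139286546
scene -0.02 30 [ 0.5348 -0.072   0.1629] mid [ 0.5305 -0.0773  0.1626] z 0.1596 0.1657 ang -1.0510800477518387
scene -0.065 157 [ 0.5332 -0.0605  0.1451] mid [ 0.5311 -0.0597  0.1344] z 0.1149 0.1539 ang 85.15170079837645
scene -0.12 296 [ 0.5347 -0.0652  0.1029] mid [ 0.5282 -0.0686  0.0962] z 0.0796 0.1128 ang -2.8484822935899956
side -0.02 71 [ 0.5286 -0.0727  0.1648] mid [ 0.53   -0.0784  0.1658] z 0.1595 0.1721 ang -5.199948658622873
side -0.065 113 [ 0.527  -0.0709  0.1412] mid [ 0.5296 -0.07    0.1344] z 0.1145 0.1542 ang -17.02754277801
side -0.12 302 [ 0.5283 -0.0767  0.1043] mid [ 0.5283 -0.0706  0.0984] z 0.0838 0.113 ang 24.823859337548384
```

View pics/g.png

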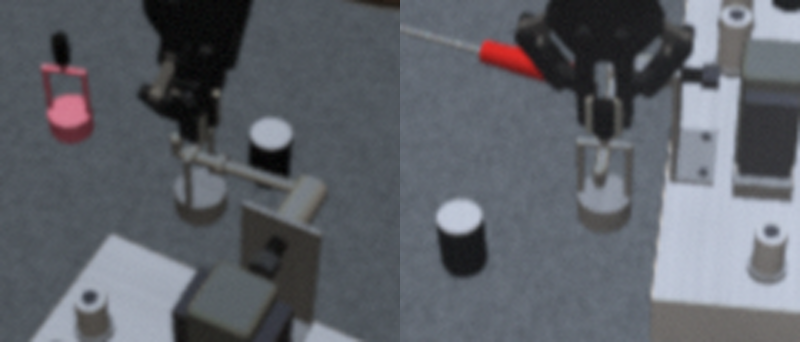

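The arm runs through the stirrup between its legs, and no contact force shows. I'll lower the last 9 mm or so.

Emit:
arm_command(steps=[{"delta_pos": [0, 0, 0.4], "roll": 0, "gripper": -1}, {"delta_pos": [0, 0, 0.7], "roll": 0, "gripper": -1}, {"delta_pos": [0, 0, 0.8], "roll": 0, "gripper": -1}, {"delta_pos": [0, 0, 0.8], "roll": 0, "gripper": -1}])

```text
time_s: 5.85
tcp_pos: [0.5295, -0.065, 0.1721]
ee_rot: [-2.417, -2.007, 0.0]
ft_force: [0.1, 1.3, -2.7]
finger_gap: 0.0144
```

Emit:
arm_command(steps=[{"delta_pos": [0, 0, 0.15], "roll": 0, "gripper": -1}, {"delta_pos": [0, 0, 0.3], "roll": 0, "gripper": -1}, {"delta_pos": [0, 0, 0.3], "roll": 0, "gripper": -1}])

```text
time_s: 6.15
tcp_pos: [0.5295, -0.065, 0.1691]
ee_rot: [-2.417, -2.007, 0.0]
ft_force: [-0.4, -0.5, -3.3]
finger_gap: 0.0141
```

Emit:
arm_command(steps=[{"delta_pos": [0, 0, 0.1], "roll": 0, "gripper": -1}, {"delta_pos": [0, 0, 0.2], "roll": 0, "gripper": -1}, {"delta_pos": [0, 0, 0.2], "roll": 0, "gripper": -1}])

```text
time_s: 6.45
tcp_pos: [0.5297, -0.065, 0.1675]
ee_rot: [2.417, 2.007, 0.0]
ft_force: [-1.8, 0.2, 1.1]
finger_gap: 0.0139
```

Contact: the wrist load has gone to the arm. I'll open and rise straight up.

Emit:
arm_command(steps=[{"delta_pos": [0, 0, 0], "roll": 0, "gripper": 0.4}, {"delta_pos": [0, 0, 0], "roll": 0, "gripper": 0.4}, {"delta_pos": [0, 0, 0], "roll": 0, "gripper": 0.4}, {"delta_pos": [0, 0, 0], "roll": 0, "gripper": 0.4}, {"delta_pos": [0, 0, -2], "roll": 0, "gripper": 0.4}, {"delta_pos": [0, 0, -6], "roll": 0, "gripper": 0.4}, {"delta_pos": [0, 0, -10], "roll": 0, "gripper": 0.4}, {"delta_pos": [0, 0, -10], "roll": 0, "gripper": 0.4}])

```text
time_s: 7.25
tcp_pos: [0.5322, -0.0654, 0.2723]
ee_rot: [2.413, 2.003, 0.008]
ft_force: [1.6, -0.3, -0.4]
finger_gap: 0.0598
```

```bash
cat > look.py <<'E'
from h import *
import sys
s=observe();t=s["tcp_pos"];print(s["time_s"],t.round(4),s["ee_rot"].round(3),s["joint_positions"].round(2),s["ft_force"].round(1),s["finger_gap"])
C=[]
for cn in("scene","side"):
    c=camera(cn);W=toworld(c)
    P=c["extrinsics"]@np.r_[.57,-.03,.14,1]
    u=int(c["cx"]+c["fx"]*P[0]/-P[2]);v=int(c["cy"]-c["fy"]*P[1]/-P[2])
    C.append(cv2.resize(c["frame"][v-65:v+65,u-65:u+65],(400,400),interpolation=2))
    Q=W.reshape(-1,3);Q=Q[np.isfinite(Q[:,0])]
    m=(np.hypot(Q[:,0]-.529,Q[:,1]+.067)<.035)&(Q[:,2]>.03)&(Q[:,2]<.22)
    k=m&(Q[:,2]>Q[m][:,2].max()-.025);print(cn,"weight top",Q[k].mean(0).round(4),Q[k][:,2].max().round(4),"disc",Q[m&(Q[:,2]<.1)].mean(0).round(4))
    a=np.radians(-10.2);x=np.array([np.cos(a),np.sin(a)]);y=np.array([-x[1],x[0]])
    B=np.array([.5977,.018]);L=(Q[:,:2]-B)
    X,Y,Z=L@x+.009,L@y,Q[:,2]
    for n,k in(("head",(X>.014)&(X<.05)&(abs(Y)<.035)&(Z>.12)&(Z<.18)),("brk",(X>-.005)&(X<.014)&(abs(Y)<.04)&(Z>.176)&(Z<.19)),("choke",(X>.045)&(X<.12)&(abs(Y)<.05)&(Z>.175)&(Z<.19))):
        if k.sum()>5:print(cn,n,k.sum(),"X",np.percentile(X[k],[3,50,97]).round(4),"Y",np.percentile(Y[k],[3,50,97]).round(4),"Z",np.percentile(Z[k],[50,98]).round(4))
    q=(abs(X+.045)<.012)&(Y<-.02)&(Y>-.07)&(Z>.1)&(Z<.165)
    if q.sum()>8:print("bar slope",np.polyfit(Y[q],Z[q],1),q.sum())
save(sys.argv[1],np.hstack(C))
E
python3 look.py i.png
```

```text
7.25 [ 0.5322 -0.0654  0.2723] [2.413 2.003 0.008] [-0.18  0.27  1.81  0.    1.05  0.01] [ 1.6 -0.3 -0.4] 0.05983146243098604
scene weight top [ 0.5343 -0.0672  0.1836] 0.1931 disc [ 0.5345 -0.0637  0.0903]
scene head 113 X [0.0159 0.0345 0.0404] Y [-0.0105  0.0002  0.0083] Z [0.1601 0.1654]
scene brk 103 X [0.0043 0.0082 0.0102] Y [-0.031  -0.0008  0.0288] Z [0.1814 0.1843]
scene choke 536 X [0.0612 0.0866 0.1082] Y [-0.0232  0.0002  0.022 ] Z [0.1798 0.1825]
bar slope [0.1254197  0.15720846] 92
side weight top [ 0.531  -0.0722  0.1864] 0.1959 disc [ 0.5276 -0.075   0.0914]
side head 88 X [0.0153 0.0298 0.0399] Y [-0.0121 -0.0069  0.0032] Z [0.1613 0.1672]
side brk 48 X [0.0046 0.0073 0.0094] Y [-0.0347 -0.0076  0.0257] Z [0.1832 0.1856]
side choke 340 X [0.0594 0.0833 0.1067] Y [-0.0262 -0.0068  0.0188] Z [0.1809 0.184 ]
bar slope [0.09343507 0.15855829] 41
```

View pics/i.png

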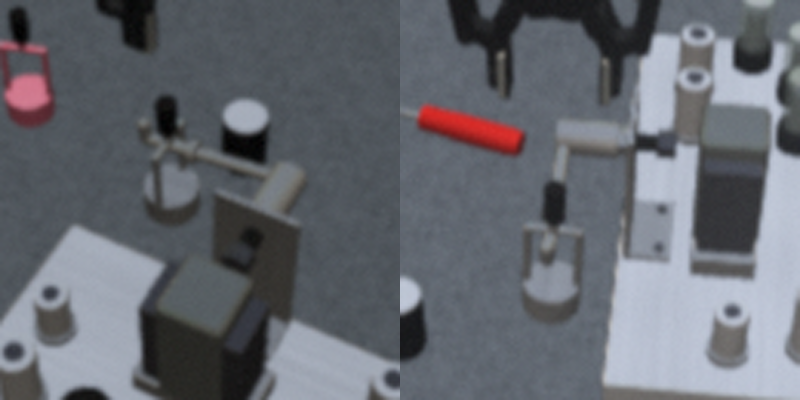

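The weight hangs upright from the seat, released, and the arm has sagged about 0.1 rad. Next I'll turn 90° and go above the bolt head at about (0.621, 0.012).

Emit:
arm_command(steps=[{"delta_pos": [2, 1.6, 0], "roll": -0.15, "gripper": 0.4}, {"delta_pos": [4, 3.3, 0], "roll": -0.3, "gripper": 0.4}, {"delta_pos": [6, 4.9, 0], "roll": -0.45, "gripper": 0.4}, {"delta_pos": [8, 6.5, 0], "roll": -0.6, "gripper": 0.4}, {"delta_pos": [9.2, 7.6, 0], "roll": -0.75, "gripper": 0.4}, {"delta_pos": [9.2, 7.6, 0], "roll": -0.9, "gripper": 0.4}, {"delta_pos": [9.2, 7.6, 0], "roll": -1.05, "gripper": 0.4}, {"delta_pos": [9.2, 7.6, 0], "roll": -1.2, "gripper": 0.4}, {"delta_pos": [9.2, 7.6, 1], "roll": -1.35, "gripper": 0.4}, {"delta_pos": [9.2, 7.6, 2.5], "roll": -1.5, "gripper": 0.4}, {"delta_pos": [9.2, 7.6, 4], "roll": -1.58, "gripper": 0.4}, {"delta_pos": [9.2, 7.6, 4], "roll": -1.58, "gripper": 0.4}, {"delta_pos": [9.2, 7.6, 4], "roll": -1.58, "gripper": 0.4}])

```text
time_s: 8.65
tcp_pos: [0.6207, 0.0115, 0.2264]
ee_rot: [-0.28, -3.127, 0.0]
ft_force: [-0.1, -0.6, -0.1]
finger_gap: 0.0601
```

```bash
python3 - <<'E'
from h import *
s=observe();t=s["tcp_pos"];T=R.from_rotvec(s["ee_rot"]).as_matrix();print(s["time_s"],t.round(4),"toolx",T[:,0].round(3),"tooly",T[:,1].round(3),s["joint_positions"].round(2),s["finger_gap"])
w=camera("wrist");Q=toworld(w,wristT(s,w)).reshape(-1,3);Q=Q[np.isfinite(Q[:,0])]
a=np.radians(-10.2);x=np.array([np.cos(a),np.sin(a)]);y=np.array([-x[1],x[0]])
L=Q[:,:2]-np.array([.5977,.018]);X,Y,Z=L@x+.009,L@y,Q[:,2]
print("tcp in chassis",(t[:2]-[.5977,.018])@x+.009,(t[:2]-[.5977,.018])@y)
for n,k in(("head",(X>.012)&(X<.052)&(abs(Y)<.03)&(Z>.14)&(Z<.172)),("brk",(X>-.005)&(X<.018)&(abs(Y)<.045)&(Z>.176)&(Z<.19)),("choke",(X>.045)&(X<.12)&(abs(Y)<.06)&(Z>.175)&(Z<.19))):
    if k.sum()>5:
        print(n,k.sum(),"X",np.percentile(X[k],[2,50,98]).round(4),"Y",np.percentile(Y[k],[2,50,98]).round(4),"Z",np.percentile(Z[k],[50,98]).round(4),cv2.minAreaRect((np.c_[X,Y][k]*1000).astype(np.float32)))
save("j.png",w["frame"])
E
```

```text
8.65 [0.6207 0.0115 0.2264] toolx [-0.984  0.178  0.002] tooly [ 0.178  0.984 -0.   ] [-0.03  0.45  1.67 -0.    1.03 -1.42] 0.0601119346553086
tcp in chassis 0.0327935275359953 -0.0023596078819993326
head 1100 X [0.0136 0.0262 0.0378] Y [-0.0083  0.0007  0.0101] Z [0.1619 0.1658] ((25.585189819335938, 0.9839811325073242), (19.71672248840332, 25.710763931274414), 89.50725555419922)
brk 1267 X [0.002  0.0038 0.007 ] Y [-0.0294  0.001   0.0314] Z [0.1825 0.1839] ((4.489376544952393, 0.928314208984375), (63.594913482666016, 5.360363960266113), 89.95848846435547)
choke 5530 X [0.0559 0.0771 0.1037] Y [-0.0222  0.0007  0.0241] Z [0.1805 0.1819] ((80.24662780761719, 0.9825706481933594), (49.77444839477539, 51.13418197631836), 89.90119934082031)
```

View pics/j.png

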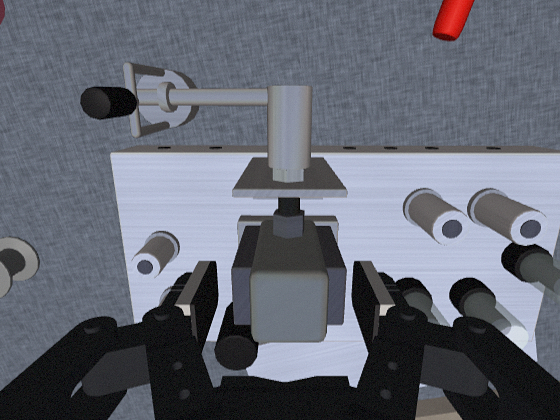

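The wrist view shows the bolt head (290,220) centred between the open fingers, in the gap between the bracket plate (290,180) and the choke. The weight hangs at left. I'll shift slightly and descend.

Emit:
arm_command(steps=[{"delta_pos": [0.1, 0.2, 1.5], "roll": 0, "gripper": 0.4}, {"delta_pos": [0.1, 0.2, 3.5], "roll": 0, "gripper": 0.4}, {"delta_pos": [0.1, 0.2, 5.5], "roll": 0, "gripper": 0.4}, {"delta_pos": [0.1, 0.2, 7.5], "roll": 0, "gripper": 0.4}, {"delta_pos": [0.1, 0.2, 9.0], "roll": 0, "gripper": 0.4}, {"delta_pos": [0.1, 0.2, 9.0], "roll": 0, "gripper": 0.4}])

```text
time_s: 9.3
tcp_pos: [0.6197, 0.0136, 0.1359]
ee_rot: [-0.277, -3.127, 0.0]
ft_force: [0.5, -0.1, -0.6]
finger_gap: 0.06
```

Emit:
arm_command(steps=[{"delta_pos": [0, 0, 0], "roll": 0, "gripper": -1}, {"delta_pos": [0, 0, 0], "roll": 0, "gripper": -1}, {"delta_pos": [0, 0, 0], "roll": 0, "gripper": -1}, {"delta_pos": [0, 0, 0], "roll": 0, "gripper": -1}, {"delta_pos": [0, 0, 0], "roll": 0, "gripper": -1}, {"delta_pos": [0, 0, 0], "roll": 0, "gripper": -1}, {"delta_pos": [0, 0, 0], "roll": 0, "gripper": -1}, {"delta_pos": [0, 0, 0], "roll": 0, "gripper": -1}, {"delta_pos": [0, 0, 0], "roll": 0, "gripper": -1}, {"delta_pos": [0, 0, 0], "roll": 0, "gripper": -1}])

```text
time_s: 10.3
tcp_pos: [0.6214, 0.0139, 0.1386]
ee_rot: [0.276, 3.127, 0.001]
ft_force: [-1.1, 2.4, 5.3]
finger_gap: 0.0178
```

```bash
python3 look.py k.png
```

```text
10.3 [0.6214 0.0139 0.1386] [2.760e-01 3.127e+00 1.000e-03] [-0.03  0.54  1.75  0.    0.85 -1.42] [-1.1  2.4  5.3] 0.017812470051468788
scene weight top [ 0.5355 -0.0676  0.1807] 0.1918 disc [ 0.5444 -0.0719  0.0839]
scene head 194 X [0.0269 0.04   0.0459] Y [-0.0224 -0.0031  0.0211] Z [0.1633 0.1789]
scene brk 17 X [0.0054 0.0086 0.0103] Y [0.0174 0.022  0.0262] Z [0.1806 0.1833]
scene choke 588 X [0.0456 0.0842 0.1081] Y [-0.0239 -0.0003  0.0223] Z [0.18   0.1878]
side weight top [ 0.5311 -0.0719  0.1838] 0.1941 disc [ 0.5276 -0.0745  0.089 ]
side head 93 X [0.0143 0.0317 0.0446] Y [-0.026  -0.0184 -0.0028] Z [0.1572 0.1695]
side brk 47 X [0.0047 0.0072 0.0093] Y [-0.0341 -0.0079  0.0256] Z [0.1836 0.1861]
side choke 347 X [0.0594 0.0833 0.1067] Y [-0.0273 -0.0069  0.019 ] Z [0.1809 0.184 ]
bar slope [0.17470992 0.16002469] 43
```

View pics/k.png

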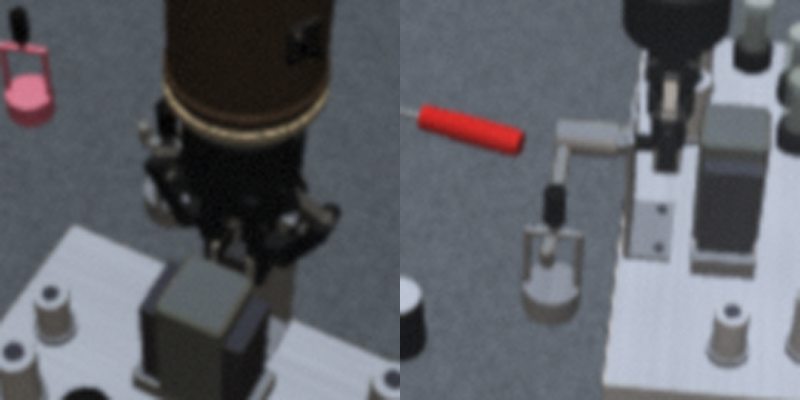

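The fingers hold the head (gap 17.8 mm, no free closing) and the weight hangs upright. I'll hold for 2 s and check that the creep has stopped.

Emit:
arm_command(steps=[{"delta_pos": [0, 0, 0], "roll": 0, "gripper": -1}, {"delta_pos": [0, 0, 0], "roll": 0, "gripper": -1}, {"delta_pos": [0, 0, 0], "roll": 0, "gripper": -1}, {"delta_pos": [0, 0, 0], "roll": 0, "gripper": -1}, {"delta_pos": [0, 0, 0], "roll": 0, "gripper": -1}, {"delta_pos": [0, 0, 0], "roll": 0, "gripper": -1}, {"delta_pos": [0, 0, 0], "roll": 0, "gripper": -1}, {"delta_pos": [0, 0, 0], "roll": 0, "gripper": -1}, {"delta_pos": [0, 0, 0], "roll": 0, "gripper": -1}, {"delta_pos": [0, 0, 0], "roll": 0, "gripper": -1}, {"delta_pos": [0, 0, 0], "roll": 0, "gripper": -1}, {"delta_pos": [0, 0, 0], "roll": 0, "gripper": -1}, {"delta_pos": [0, 0, 0], "roll": 0, "gripper": -1}, {"delta_pos": [0, 0, 0], "roll": 0, "gripper": -1}, {"delta_pos": [0, 0, 0], "roll": 0, "gripper": -1}, {"delta_pos": [0, 0, 0], "roll": 0, "gripper": -1}, {"delta_pos": [0, 0, 0], "roll": 0, "gripper": -1}, {"delta_pos": [0, 0, 0], "roll": 0, "gripper": -1}, {"delta_pos": [0, 0, 0], "roll": 0, "gripper": -1}, {"delta_pos": [0, 0, 0], "roll": 0, "gripper": -1}])

```text
time_s: 12.4
tcp_pos: [0.6214, 0.014, 0.1386]
ee_rot: [0.276, 3.127, 0.001]
ft_force: [0.1, 2.9, 6.2]
finger_gap: 0.0181
```

```bash
python3 look.py l.png; python3 look.py m.png | grep -E "top|slope"
```

```text
12.4 [0.6214 0.014  0.1386] [2.760e-01 3.127e+00 1.000e-03] [-0.03  0.54  1.75  0.    0.85 -1.42] [0.1 2.9 6.2] 0.018087078262787437
scene weight top [ 0.5355 -0.0676  0.1813] 0.192 disc [ 0.5445 -0.0719  0.0841]
scene head 195 X [0.026  0.0401 0.0457] Y [-0.0218 -0.003   0.0211] Z [0.1628 0.1786]
scene brk 17 X [0.0055 0.0083 0.011 ] Y [0.0173 0.0226 0.026 ] Z [0.1809 0.1829]
scene choke 593 X [0.0457 0.0834 0.108 ] Y [-0.024  -0.0001  0.0224] Z [0.1799 0.1883]
side weight top [ 0.531  -0.0722  0.1837] 0.1939 disc [ 0.5276 -0.0745  0.0891]
side head 94 X [0.0144 0.0317 0.0446] Y [-0.0251 -0.0193 -0.0024] Z [0.158  0.1687]
side brk 44 X [0.0047 0.0072 0.0093] Y [-0.0326 -0.0067  0.0271] Z [0.1835 0.1861]
side choke 348 X [0.0594 0.0834 0.1068] Y [-0.0266 -0.0074  0.0195] Z [0.1812 0.1844]
bar slope [0.13509765 0.15903132] 44
scene weight top [ 0.5355 -0.0678  0.181 ] 0.1915 disc [ 0.5443 -0.072   0.0837]
side weight top [ 0.5312 -0.0723  0.1835] 0.1932 disc [ 0.5275 -0.0744  0.0889]
bar slope [0.11881898 0.15809419] 44
```

In 2 s the weight moved less than 0.5 mm, where free creep would have lowered it about 3 mm. The bolt is held, so I'll hand in.

```bash
python3 -c "
from bench import *
print(finish_job())"
```

```text
the job is handed in; nothing more can be done
None
```

The job is handed in at about 12.5 s of the 45 s. The steel weight hangs free from the torque arm, and the gripper is still holding the bolt head. `finish_job` gave no verdict, so what follows rests on my own checks.

- **Weight:** I lifted it by the black knob, slid the stirrup over the upturned end, set it in the seat and let go. In the last pictures it hangs upright and untouched.
- **Bolt:** I turned the gripper, reached into the gap and closed on the hex head. The finger gap is 18 mm and the grasp point is about 3 mm above the head's nominal height.
- **Creep:** With the head held, the weight's height changed by less than about 0.5 mm over 2 s. Free creep would have lowered it about 3 mm.
- **Sag:** My estimates of the final angle disagree because the depth readings are noisy, at 0.12 to 0.17 rad. All are far below the 0.5 rad limit.
- **Bystanders:** I saw no contact with the spool, screwdriver or capacitor, but I did not re-measure their positions at the end. The wrist force stayed under about 12 N in every reading.

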